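# Lay out the staining tray between rack and scale

### The job

Lay out the steel tray for staining: stand the tall amber jar in the middle of the black round pad at the tray's end nearest the test-tube rack, and the short amber jar in the middle of the pad at the other end, nearest the weighing scale. Stand the white beaker in the middle of the tray, midway between the two pads, and cover its mouth with the round metal cover, centred, knob up. Keep everything upright on the way, and do not shift the wash bottle.

Things in the scene. Friction and masses are not known exactly. Their poses are not given: they have to be found in the camera images.
- tall_jar_c (a point): Tall, narrow amber glass jar with white cap and paper label, a plain upright cylinder of diameter 40 mm, 90 mm tall, about 0.16 kg, loose. Upright at the start. The point is on its upright axis, half-way up, 45 mm above its underside; z is up.
- short_jar_c (a point): Short, wide amber glass jar with white cap and paper label, a plain upright cylinder of diameter 60 mm, 52 mm tall, about 0.14 kg, loose. Upright at the start. The point is on its upright axis, half-way up, 26 mm above its underside; z is up.
- beaker_c (a point): White plastic beaker, open at the top, straight-sided, outer diameter 60 mm, 70 mm tall, walls 3 mm, empty, about 0.08 kg, loose. Upright at the start. The point is on its upright axis, half-way up, 35 mm above its underside; z is up.
- cover_c (a point): Round flat aluminium cover for the beaker: a disc of diameter 76 mm and 6 mm thick, flat underneath, with an upright black cylindrical knob of diameter 20 mm and 30 mm high standing at its centre (36 mm tall in all), about 0.07 kg, loose, lying flat with its knob up. The point is at half the height of the knob, 21 mm above the underside of the disc; z is up.
- tray: Shallow steel tray fixed to the bench, 90 mm (its x) by 290 mm (its y, the long way), with a flat floor 5 mm above the bench and a low lip 9 mm above the bench round its edge. Origin: centre of its underside, on the bench. Its long side runs left to right as seen from the robot, turned by up to 12 degrees.
- pad_a: Black round rubber pad of diameter 68 mm, 3 mm thick, fixed on the floor of the tray at its +y end (left as seen from the robot), its centre 100 mm from the tray's centre. Origin: centre of its underside, 5 mm above the bench; its top is 8 mm above the bench.
- pad_b: Identical black round rubber pad, fixed at the tray's -y end (right as seen from the robot), its centre 100 mm from the tray's centre. Origin: centre of its underside, 5 mm above the bench; its top is 8 mm above the bench.
- rack: White wire test-tube rack holding capped tubes, 160 mm (its x) by 90 mm (its y), 112 mm tall with the tubes, fixed beyond one end of the tray, left or right of it. Origin: centre of its underside. Leave alone.
- scale: White laboratory weighing scale with a round steel pan, 160 mm (its x) by 140 mm (its y), 59 mm tall, fixed beyond the other end of the tray from the rack. Origin: centre of its underside. Leave alone.
- wash_bottle: White plastic bottle with a blue cap, diameter 72 mm, 148 mm tall, standing loose to the right of the work; a bystander. Origin: centre of its underside.
There are look-alikes about, which are no part of the job. Leave any turquoise or yellow look-alike of the part that bears tall_jar_c alone. What is shaped like the part that bears cover_c but green is not meant.

How it is judged:
At the end, for the whole second after the job is handed in: Tall jar on the pad nearest the rack, short jar on the pad nearest the scale, each within 12 mm of its centre; beaker on the tray floor within 14 mm of the tray centre; cover on the beaker rim, knob up, within 10 mm of its axis; all upright within 0.1 rad, released, at rest (((world y of rack above 0 m and horizontal distance between tall_jar_c and pad_a below 0.012 m and height (world z) of tall_jar_c between 0.047 and 0.059 m and horizontal distance between short_jar_c and pad_b below 0.012 m and height (world z) of short_jar_c between 0.028 and 0.04 m) or (world y of rack below 0 m and horizontal distance between tall_jar_c and pad_b below 0.012 m and height (world z) of tall_jar_c between 0.047 and 0.059 m and horizontal distance between short_jar_c and pad_a below 0.012 m and height (world z) of short_jar_c between 0.028 and 0.04 m)) and horizontal distance between beaker_c and tray below 0.014 m and height (world z) of beaker_c between 0.034 and 0.046 m and horizontal distance between cover_c and beaker_c below 0.01 m and z of cover_c in the frame of beaker_c between 0.05 and 0.062 m and angle between each of tall_jar_c, short_jar_c, beaker_c, cover_c's own z axis and vertical below 0.1 rad and linear speed of each of tall_jar, short_jar, beaker, cover below 0.02 m/s); the robot touches nothing.
It fails at once if the tall jar is tipped by more than about 45 degrees (angle between tall_jar_c's own z axis and vertical above 0.8 rad).
It fails at once if the short jar is tipped by more than about 45 degrees (angle between short_jar_c's own z axis and vertical above 0.8 rad).
It fails at once if the beaker is tipped by more than about 45 degrees (angle between beaker_c's own z axis and vertical above 0.8 rad).
It fails at once if the cover is tipped by more than about 45 degrees (angle between cover_c's own z axis and vertical above 0.8 rad).
It fails at once if the wash bottle is shifted by more than 25 mm (distance of wash_bottle from where it was at the start of the episode above 0.025 m).
It also fails if it takes over 115 s, if anything falls off the work surface, if the arm or the gripper's body presses on something with over 40 N, if the wrist force passes 120 N, or if a joint passes its speed limit or range.

### The arm

A 6-joint arm with a two-finger parallel gripper is mounted at the origin on the work surface. World frame = base frame: x ahead of the robot, y to its left, z up, the work surface at z = 0. Lengths are in m, angles in rad, forces in N, time in s.
With the tool pointing down it reaches from about 0.275 to 0.825 m from the base axis. Payload 5.2 kg.
Tool frame: the origin (TCP) lies midway between the tips of the shut fingers; the grasp point (between the pads) lies 19 mm behind it; z points along the fingers, y is the line along which they close (so a half turn about z gives the same grasp; the last joint's range is limited). The gripper opens to 93 mm and grips with 3 to 60 N. Pads are 15 mm wide; open, the fingers measure 128 mm over their backs; the gripper's body (75 mm by 188 mm) begins 65 mm behind the grasp point.
Start: joints at [-1.317, 0.259, 1.535, -0, 1.348, -0.203], TCP at [0.243, -0.494, 0.219] pointing down, gripper open.
Joint ranges: [-3.14, 3.14], [-0.91, 2.08], [0.19, 2.58], [-1.22, 4.36], [0.22, 2.71], [-3.12, 3.12]. Speed limits (rad/s): [2.57, 2.57, 3.14, 3.14, 3.14, 3.14].

### API

Orientations are given as a 3x3 rotation matrix whose columns are the frame's x, y, z axes.
In Python, from rig import get_obs, grab_frame, get_calibration, close_job gives the robot as it stands.
- The arm moves only by the tool arm_command, never from a script. Its argument "series" is a list that holds one entry, the list of rows, each a list of 5 numbers: the closure in counts, from 0 (fully open) to 255 (shut), then the shift along the tool's x, y, z as a fraction of full scale, then the turn about the tool's z as a fraction of full scale. A call has 1 to 12 rows; each row is the pose to reach, as a shift and turn from the pose commanded when the call began, along the tool's axes at that moment, turning the shorter way round; what a row does not reach only later rows make up. Full scale, the value 1, is 500 mm for a shift and 360 degrees for a turn. A row lasts 1/10 s, in which the tool goes at most 50 mm and 8.59 degrees, less where a joint would pass 70% of its speed; a pose out of reach is approached as far as the arm can. A call with a number of a shift or a turn outside -1 to 1 is refused whole. A call with a gripper value outside its range is refused whole. The fingers move at their own pace and stop on an object; "grip_force" is the grip in N (left out, the last holds). Time passes only in rows, so rows that repeat a pose let the fingers close. It gives the time, the measured TCP pose, the force, the opening and the grip force at its end, in the units of the state.
- get_obs(): the state, without advancing time (a new reading comes with each control period).
- grab_frame(name): name is "side" or "top" or "wrist"; returns the picture (384x512x3 uint8, blue, green, red); there is no depth.
- get_calibration(name): a dict with "vfov" (degrees; the focal length in pixels is half the picture's height over the tangent of half this angle, whatever the lens; pixels are square), "cx", "cy" (the principal point, pixels), "R" (3x3) and "t" (3): a world point X has camera coordinates R X + t; the wrist camera has in their place "T_tool_cam" (4x4, takes a point from camera to tool coordinates, whose origin is the TCP and whose axes are the flange's). Camera axes: x right, y down, z forward; pixel columns grow to the right and rows downward; lengths in m; the calibration is good to about 2 mm. A picture is of the moment at which its call begins: read the wrist's pose just before it. get_calibration takes no time and is no camera call.
- close_job(): hands the job in; it is judged then, once.
The state is a dict: "t": time; "q": joint angles; "dq": joint speeds; "joint_efforts": joint torques, N m; "ee_pos": TCP position; "orientation": TCP orientation; "wrist_force": force on the tool from outside, world axes, zero at the start; "wrist_torque": the same for the moment, N m; "finger_gap": finger opening in m; "gripper_force": force on a finger pad.
Only numpy, scipy, OpenCV 4.12 (cv2) and the standard library are available. Lean on these libraries where they do the work, as an engineer would, in place of code of your own. Each camera call takes 0.05 s, during which the arm holds its last target. There are 200 camera calls.

## Working session

There is one attempt and no reset: what is moved stays moved. The work goes in short steps, Python scripts to look and compute and a tool call to move; the robot and the scene stay as the last step left them, time stands still between calls to the robot, and variables do not carry over. Pictures are saved under pics/ and viewed, at most 14 in all, crops included, and the job is handed in when it is done.

Besides the shell and the picture viewer there is one more tool, called after "Call:" as name(argument=value, ...) on one line, values as JSON. arm_command: Moves the arm, as the interface text tells. Shift numbers are shares of 500 mm and turn numbers shares of 360 degrees, none past 1 either way. Its arguments: {"type":"object","properties":{"series":{"type":"array","items":{"type":"array","items":{"type":"array","items":{"type":"number"}}}},"grip_force":{"type":"number"}},"required":["series"]}

```bash
ls; mkdir -p pics; python3 - <<'E'
from rig import *
import cv2
for n in("top","side"):
    f=grab_frame(n); cv2.imwrite(f"pics/{n}0.png",f); c=get_calibration(n); print(n,c)
print(get_calibration("wrist")); o=get_obs(); print(o)
E
```

```text
pics
top {'vfov': 50.58430348176033, 'cx': 254.0199473036363, 'cy': 185.24425840609103, 'R': array([[ 0.0263927 , -0.99964462, -0.00375075],
       [-0.99577307, -0.02595991, -0.08810261],
       [ 0.08797393,  0.00606016, -0.99610434]]), 't': array([-0.06026173,  0.58595484,  1.19502777])}
side {'vfov': 54.0794530485879, 'cx': 259.01564671536585, 'cy': 190.62094336440543, 'R': array([[-9.68913901e-01, -2.47396712e-01, -8.47755290e-04],
       [-1.87269677e-01,  7.35660699e-01, -6.50948081e-01],
       [ 1.61666075e-01, -6.30553885e-01, -7.59121781e-01]]), 't': array([0.53317085, 0.20542101, 0.89704466])}
{'vfov': 64.56181138632596, 'cx': 254.6066982740433, 'cy': 187.88781520563077, 'T_tool_cam': array([[-4.00333781e-04, -9.69187720e-01, -2.46322967e-01,
         6.68616921e-02],
       [ 9.99999882e-01, -4.55760827e-04,  1.68007325e-04,
         2.97720319e-04],
       [-2.75094996e-04, -2.46322870e-01,  9.69187788e-01,
        -1.66911183e-01],
       [ 0.00000000e+00,  0.00000000e+00,  0.00000000e+00,
         1.00000000e+00]])}
{'t': 0.1, 'q': array([-1.31676457e+00,  2.59274501e-01,  1.53596339e+00, -8.97354733e-06,
        1.34801749e+00, -2.02794707e-01]), 'dq': array([-0.00122606, -0.00125965, -0.00214509, -0.00143501,  0.00063958,
       -0.00043846]), 'joint_efforts': array([ 4.10545486e-03, -4.38205254e+01, -2.84646356e+01,  7.22736656e-02,
        3.62284749e-02, -4.08494179e-05]), 'ee_pos': array([ 0.24249986, -0.49310156,  0.21790261]), 'orientation': array([[ 8.97456058e-01,  4.41103663e-01, -4.26328552e-04],
       [ 4.41103749e-01, -8.97454678e-01,  1.60716752e-03],
       [ 3.26316926e-04, -1.63041735e-03, -9.99998618e-01]]), 'wrist_force': array([ 0.15526455, -0.00443889,  0.13174374]), 'wrist_torque': array([ 0.01691035, -0.01721191, -0.01104768]), 'gripper_force': 0.0, 'finger_gap': 0.09324370131364063}
```

View pics/top0.png

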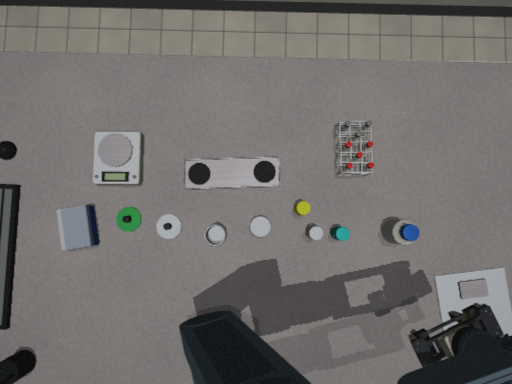

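View pics/side0.png

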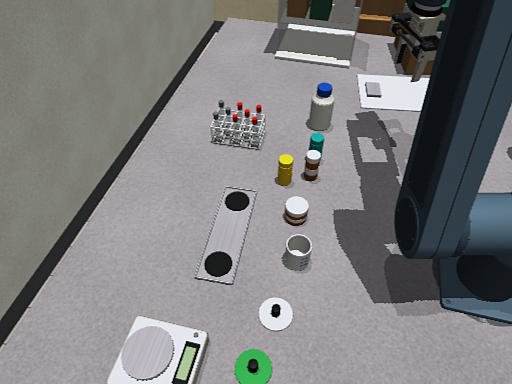

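The top view shows the tall-jar candidates: white cap (315,232), turquoise (342,233) and yellow (303,208). The white-capped amber one is meant. The short jar is at (260,226) and the beaker at (216,234). The cover candidates are aluminium (168,226) and green (127,219), and the aluminium one is meant. The pads are at (199,173) and (264,171), the rack at (355,149) and the scale at (118,158). The rack is on the -y side, so the tall jar goes to pad_b and the short jar to pad_a.

```bash
cat > h.py <<'E'
import numpy as np, cv2
from rig import *
def cam(n,o=None):
    c=get_calibration(n); f=192/np.tan(np.radians(c["vfov"]/2))
    if n=="wrist":
        T=np.eye(4); T[:3,:3]=o["orientation"]; T[:3,3]=o["ee_pos"]; W=T@c["T_tool_cam"]; return f,c["cx"],c["cy"],W[:3,:3],W[:3,3]
    R=c["R"]; return f,c["cx"],c["cy"],R.T,-R.T@c["t"]
def ray(k,p,z):
    f,cx,cy,R,C=k; d=R@np.array([(p[0]-cx)/f,(p[1]-cy)/f,1]); return C+d*(z-C[2])/d[2]
def proj(k,X):
    f,cx,cy,R,C=k; p=R.T@(np.array(X)-C); return f*p[0]/p[2]+cx,f*p[1]/p[2]+cy
def blob(mask,p,r):
    """centre of the min-area rect / ellipse / size of the blob nearest p within box r"""
    m=np.zeros_like(mask); x,y=map(int,p); m[max(0,y-r):y+r,max(0,x-r):x+r]=mask[max(0,y-r):y+r,max(0,x-r):x+r]
    cs,_=cv2.findContours(m,cv2.RETR_EXTERNAL,cv2.CHAIN_APPROX_NONE)
    c=max(cs,key=cv2.contourArea); h=cv2.convexHull(c)
    M=cv2.moments(h); return (M["m10"]/M["m00"],M["m01"]/M["m00"]),cv2.contourArea(h),cv2.boundingRect(h)
E
python3 - <<'E'
from h import *
f=cv2.imread("pics/top0.png"); g=f.min(2); k=cam("top"); print("cam",k[4].round(3))
dark=(f.max(2)<60).astype(np.uint8)
for n,m,p,r,z in [("pad199",dark,(199,173),15,.008),("pad264",dark,(264,171),15,.008),
  ("tall",g>150,(315,232),11,.09),("short",g>150,(260,226),15,.052),("beaker",g>150,(216,234),15,.07),("cover",g>150,(168,226),16,.006),("knob",dark,(168,226),8,.036)]:
    c,a,b=blob(np.uint8(m),p,r); print(n,np.round(c,1),a,b,ray(k,c,z).round(4))
print("yellow",ray(k,(303,208),.09).round(3),"turq",ray(k,(342,233),.09).round(3),"wash",ray(k,(406,232),.14).round(3),"green",ray(k,(127,219),.006).round(3))
cr=lambda x,y,w,h:cv2.resize(f[y:y+h,x:x+w],None,fx=3,fy=3,interpolation=cv2.INTER_NEAREST)
s=cv2.imread("pics/side0.png")
cv2.imwrite("pics/crop.png",np.vstack([cr(110,150,256,100),cv2.resize(s[140:340,196:346],(768,0) if 0 else (450,600))[:300,:].copy() if 0 else np.zeros((1,768,3),np.uint8)]))
E
```

```text
cam [ 0.48  -0.052  1.242]
pad199 [198.9 173.1] 327.5 (189, 163, 21, 21) [0.6217 0.1248 0.008 ]
pad264 [264.1 171.1] 325.5 (254, 161, 21, 21) [ 0.6331 -0.0744  0.008 ]
tall [316. 233.] 124.0 (310, 227, 13, 13) [ 0.4514 -0.2233  0.09  ]
short [260.1 226.3] 279.5 (251, 217, 19, 20) [ 0.4655 -0.0659  0.052 ]
beaker [216.4 233. ] 176.5 (209, 225, 16, 16) [0.4431 0.0592 0.07  ]
cover [168.2 226.1] 440.5 (157, 214, 24, 25) [0.458  0.2118 0.006 ]
knob [167.1 226. ] 22.5 (164, 224, 7, 5) [0.459  0.2088 0.036 ]
yellow [ 0.521 -0.186  0.09 ] turq [ 0.453 -0.296  0.09 ] wash [ 0.462 -0.458  0.14 ] green [0.476 0.338 0.006]
```

View pics/crop.png

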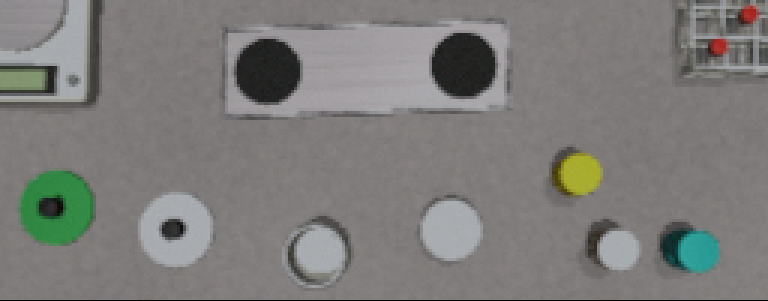

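The crop confirms the choices: the amber jar with the plain white cap is at crop (619,250), between yellow and turquoise. The cover is the aluminium disc at (176,229), not the green one. I'll move above the tall jar with the fingers closing along world x.

Call:
arm_command(series=[[[0,0.613,-0.3,0,-0.177],[0,0.613,-0.3,0,-0.177],[0,0.613,-0.3,0,-0.177],[0,0.613,-0.3,0,-0.177],[0,0.613,-0.3,0,-0.177],[0,0.613,-0.3,0,-0.177],[0,0.613,-0.3,0,-0.177],[0,0.613,-0.3,0,-0.177],[0,0.613,-0.3,0,-0.177],[0,0.613,-0.3,0,-0.177],[0,0.613,-0.3,0,-0.177],[60,0.613,-0.3,0,-0.177]]], grip_force=20)

```text
t: 1.3
ee_pos: [0.451, -0.2246, 0.2185]
orientation: [[0.004, 1.0, -0.0], [1.0, -0.004, 0.0], [0.0, -0.0, -1.0]]
wrist_force: [0.1, 0.6, 0.4]
finger_gap: 0.0888
gripper_force: 0.0
```

```bash
python3 - <<'E'
from h import *
o=get_obs(); print(o["t"],o["ee_pos"],o["orientation"].round(3),o["finger_gap"])
f=grab_frame("wrist"); cv2.imwrite("pics/w1.png",f); k=cam("wrist",o)
g=f.min(2); print(proj(k,(.4514,-.2233,.09)))
p=proj(k,(.4514,-.2233,.09)); c,a,b=blob(np.uint8(g>150),p,60); print(c,a,b,ray(k,c,.09))
E
```

```text
1.3 [ 0.45101874 -0.22460417  0.21853888] [[ 0.004  1.    -0.   ]
 [ 1.    -0.004  0.   ]
 [ 0.    -0.    -1.   ]] 0.08875007490124147
(np.float64(255.82929783358918), np.float64(178.85128421027252))
(248.8526346113555, 209.48048921014035) 6364.0 (195, 170, 120, 68) [ 0.44415004 -0.25530924  0.09      ]
```

View pics/w1.png

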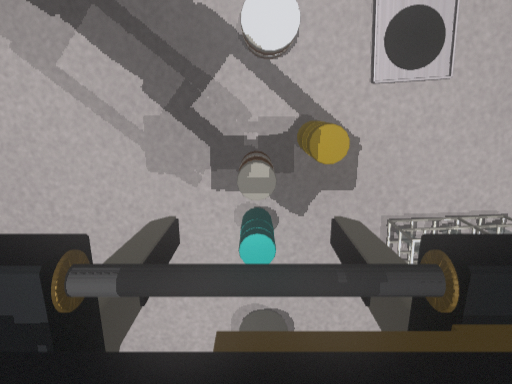

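The wrist view shows the white cap at (256,181), with turquoise at (257,250) and yellow at (329,143). The cap is within 2 mm of the prediction, so I'll descend and grasp.

Call:
arm_command(series=[[[60,-0.001,0.001,0.1,0],[60,-0.001,0.001,0.2,0],[60,-0.001,0.001,0.3,0],[60,-0.001,0.001,0.367,0],[60,-0.001,0.001,0.367,0],[160,-0.001,0.001,0.367,0],[160,-0.001,0.001,0.367,0],[255,-0.001,0.001,0.367,0],[255,-0.001,0.001,0.367,0],[255,-0.001,0.001,0.367,0],[255,-0.001,0.001,0.367,0],[255,-0.001,0.001,0.367,0]]], grip_force=20)

```text
t: 2.55
ee_pos: [0.4528, -0.2249, 0.0365]
orientation: [[0.002, 1.0, 0.002], [1.0, -0.002, -0.002], [-0.002, 0.002, -1.0]]
wrist_force: [-1.3, 0.6, 7.0]
finger_gap: 0.0397
gripper_force: 20.0
```

Call:
arm_command(series=[[[255,0,0,-0.05,0],[255,0,0,-0.14,0],[255,0,0,-0.24,0],[255,0,0,-0.24,0],[255,0.04,0.05,-0.24,0],[255,0.1,0.12,-0.24,0],[255,0.16,0.19,-0.24,0],[255,0.22,0.26,-0.24,0],[255,0.27,0.32,-0.24,0],[255,0.301,0.363,-0.24,0],[255,0.301,0.363,-0.24,0],[255,0.301,0.363,-0.24,0]]])

```text
t: 3.75
ee_pos: [0.6331, -0.0735, 0.1537]
orientation: [[0.0, 1.0, -0.003], [1.0, -0.0, 0.0], [0.0, -0.003, -1.0]]
wrist_force: [0.1, -0.8, -2.2]
finger_gap: 0.0398
gripper_force: 20.0
```

```bash
python3 - <<'E'
from h import *
o=get_obs(); print(o["t"],o["ee_pos"],o["orientation"].round(4),o["finger_gap"],o["wrist_force"])
f=grab_frame("wrist"); cv2.imwrite("pics/w2.png",f); k=cam("wrist",o)
print("padb",proj(k,(.6331,-.0744,.008)),"pada",proj(k,(.6217,.1248,.008)), "beaker rim",proj(k,(.438,.0612,.07)))
dark=np.uint8(f.max(2)<60)
for p in [proj(k,(.6217,.1248,.008))]:
    c,a,b=blob(dark,p,50); print(c,a,b,ray(k,c,.008))
g=np.uint8(f.min(2)>120)
p=proj(k,(.6331,-.0744,.155-.035+.09)); print("cap",p)
E
```

```text
3.75 [ 0.63309812 -0.07350857  0.15369498] [[ 4.0e-04  1.0e+00 -2.5e-03]
 [ 1.0e+00 -4.0e-04  3.0e-04]
 [ 3.0e-04 -2.5e-03 -1.0e+00]] 0.039800311861154236 [ 0.08958088 -0.76932768 -2.22348811]
padb (np.float64(255.72405713965492), np.float64(177.36940953990205)) pada (np.float64(242.95040032700626), np.float64(-41.300137172058584)) beaker rim (np.float64(-5.715002764148551), np.float64(17.40197598659401))Traceback (most recent call last):
  File "<stdin>", line 7, in <module>
  File "h.py", line 16, in blob
    c=max(cs,key=cv2.contourArea); h=cv2.convexHull(c)
ValueError: max() iterable argument is empty
```

View pics/w2.png

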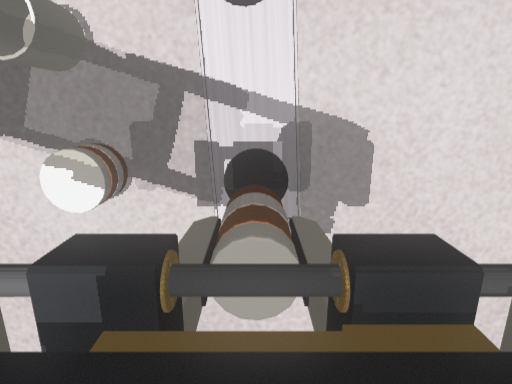

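The wrist view shows the pad below the jar, centred at about (256,181). That is about 3 mm further in -y than the top view gave, so I'll aim between the two estimates and lower.

Call:
arm_command(series=[[[255,-0.005,0,0.06,0],[255,-0.005,0,0.12,0],[255,-0.005,0,0.17,0],[255,-0.005,0,0.2,0],[255,-0.005,0,0.21,0],[255,-0.005,0,0.216,0],[255,-0.005,0,0.218,0],[255,-0.005,0,0.218,0],[255,-0.005,0,0.218,0],[255,-0.005,0,0.218,0]]])

```text
t: 4.8
ee_pos: [0.6343, -0.0767, 0.0469]
orientation: [[0.002, 1.0, 0.001], [1.0, -0.002, -0.0], [-0.0, 0.001, -1.0]]
wrist_force: [0.4, 0.3, -1.7]
finger_gap: 0.0399
gripper_force: 20.0
```

Call:
arm_command(series=[[[255,0,0,0.002,0],[255,0,0,0.004,0],[255,0,0,0.005,0],[255,0,0,0.005,0],[200,0,0,0.005,0],[130,0,0,0.005,0],[60,0,0,0.005,0],[60,0,0,0.005,0],[60,0,0,-0.03,0],[0,0,0,-0.12,0],[0,0,0,-0.22,0],[0,0,0,-0.32,0]]])

```text
t: 6.0
ee_pos: [0.6334, -0.0765, 0.2073]
orientation: [[0.002, 1.0, -0.001], [1.0, -0.002, 0.0], [0.0, -0.001, -1.0]]
wrist_force: [0.6, 0.2, 1.0]
finger_gap: 0.0891
gripper_force: 0.0
```

Call:
arm_command(series=[[[0,0.019,-0.1,-0.32,0],[0,0.019,-0.2,-0.32,0],[0,0.019,-0.3,-0.32,0],[0,0.019,-0.336,-0.32,0]]])

```text
t: 6.4
ee_pos: [0.503, -0.0681, 0.3474]
orientation: [[0.002, 1.0, 0.002], [1.0, -0.002, -0.001], [-0.001, 0.002, -1.0]]
wrist_force: [-0.5, -0.4, 0.6]
finger_gap: 0.0934
gripper_force: 0.0
```

Call:
arm_command(series=[[[0,0,-0.05,0.1,0],[0,0,-0.05,0.2,0],[0,0,-0.05,0.28,0],[0,0,-0.05,0.28,0],[0,0,-0.05,0.28,0]]])

```text
t: 6.9
ee_pos: [0.4789, -0.0682, 0.2064]
orientation: [[0.002, 1.0, -0.001], [1.0, -0.002, 0.0], [0.0, -0.001, -1.0]]
wrist_force: [-0.1, 0.2, -0.1]
finger_gap: 0.0931
gripper_force: 0.0
```

```bash
cat > look.py <<'E'
from h import *
import sys
def look(name,items):
    o=get_obs(); f=grab_frame("wrist"); cv2.imwrite(f"pics/{name}.png",f); k=cam("wrist",o)
    print(o["t"],o["ee_pos"].round(4),o["orientation"][:2,:2].round(4).tolist())
    for n,X,th in items:
        p=proj(k,X); m=np.uint8(f.min(2)>th) if th>0 else np.uint8(f.max(2)<-th)
        try:
            c,a,b=blob(m,p,65); print(n,"pred",np.round(p,1),"blob",np.round(c,1),a,b,ray(k,c,X[2]).round(4), "box-centre",ray(k,(b[0]+b[2]/2-.5,b[1]+b[3]/2-.5),X[2]).round(4))
        except Exception as e: print(n,"pred",p,e)
E
python3 - <<'E'
from look import *
look("w3",[("short",(.4655,-.066,.052),170),("beaker",(.438,.0612,.07),170)])
E
```

```text
6.9 [ 0.4789 -0.0682  0.2064] [[0.0019, 1.0], [1.0, -0.0019]]
short pred [243.  172.9] blob [237.5 173.6] 19.5 (237, 160, 2, 25) [ 0.4595 -0.0668  0.052 ] box-centre [ 0.4596 -0.065   0.052 ]
beaker pred [210.7  40.7] blob [211.8  36.2] 3365.0 (179, 2, 65, 70) [0.4392 0.065  0.07  ] box-centre [0.4384 0.0648 0.07  ]
```

View pics/w3.png

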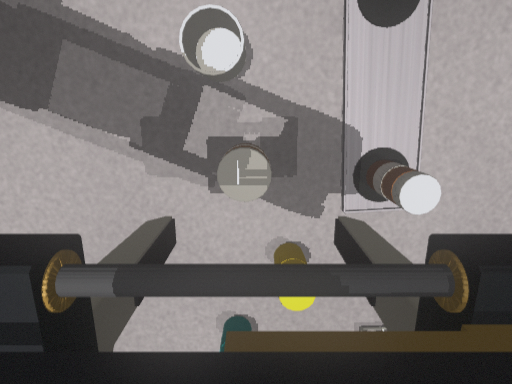

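The wrist view shows the short jar cap at (244,175) and the beaker rim at (211,40), both as predicted. The tall jar stands upright on its pad at the right. Next I'll grasp the short jar.

Call:
arm_command(series=[[[0,0.001,-0.025,0.06,0],[0,0.001,-0.025,0.15,0],[0,0.001,-0.025,0.24,0],[0,0.001,-0.025,0.33,0],[0,0.001,-0.025,0.376,0],[0,0.001,-0.025,0.376,0],[100,0.001,-0.025,0.376,0],[255,0.001,-0.025,0.376,0],[255,0.001,-0.025,0.376,0],[255,0.001,-0.025,0.376,0],[255,0.001,-0.025,0.376,0],[255,0.001,-0.025,0.376,0]]], grip_force=20)

```text
t: 8.15
ee_pos: [0.4669, -0.0678, 0.0187]
orientation: [[0.002, 1.0, 0.002], [1.0, -0.002, -0.001], [-0.001, 0.002, -1.0]]
wrist_force: [-0.8, 0.8, 6.6]
finger_gap: 0.0594
gripper_force: 20.0
```

Call:
arm_command(series=[[[255,0,0,-0.05,0],[255,0,0,-0.13,0],[255,0,0,-0.22,0],[255,0.03,0.02,-0.24,0],[255,0.1,0.08,-0.24,0],[255,0.17,0.14,-0.24,0],[255,0.24,0.2,-0.24,0],[255,0.31,0.25,-0.24,0],[255,0.36,0.29,-0.24,0],[255,0.382,0.31,-0.24,0],[255,0.382,0.31,-0.24,0],[255,0.382,0.31,-0.24,0]]])

```text
t: 9.35
ee_pos: [0.6207, 0.1231, 0.137]
orientation: [[0.001, 1.0, -0.002], [1.0, -0.001, -0.0], [-0.0, -0.002, -1.0]]
wrist_force: [-0.1, -0.4, -1.4]
finger_gap: 0.0597
gripper_force: 20.0
```

```bash
python3 - <<'E'
from look import *
look("w4",[("pad_a",(.6217,.1235,.008),-60)])
E
```

```text
9.35 [0.6207 0.1231 0.137 ] [[0.0011, 1.0], [1.0, -0.0011]]
pad_a pred [256.6 179.5] blob [257.1 169.8] 2132.5 (223, 148, 68, 41) [0.6222 0.1334 0.008 ] box-centre [0.6216 0.1352 0.008 ]
```

View pics/w4.png

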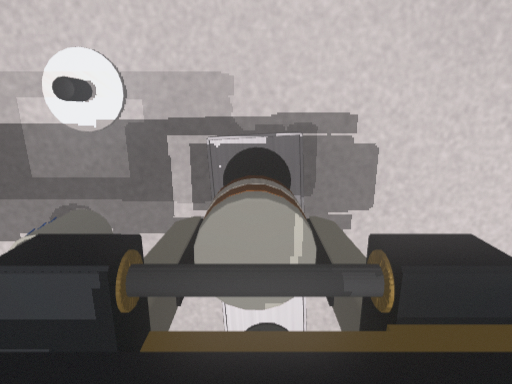

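The wrist view shows pad_a below the held jar, centred at about (257,182) and aligned to within 2 mm. I'll lower and release.

Call:
arm_command(series=[[[255,-0.002,0.001,0.08,0],[255,-0.002,0.001,0.15,0],[255,-0.002,0.001,0.19,0],[255,-0.002,0.001,0.21,0],[255,-0.002,0.001,0.218,0],[255,-0.002,0.001,0.222,0],[255,-0.002,0.001,0.223,0],[255,-0.002,0.001,0.223,0],[255,-0.002,0.001,0.223,0]]])

```text
t: 10.3
ee_pos: [0.6226, 0.1223, 0.0272]
orientation: [[0.002, 1.0, 0.002], [1.0, -0.002, 0.0], [0.0, 0.002, -1.0]]
wrist_force: [-0.1, 0.7, -1.5]
finger_gap: 0.0598
gripper_force: 20.0
```

Call:
arm_command(series=[[[255,0,0,0.002,0],[255,0,0,0.003,0],[255,0,0,0.003,0],[200,0,0,0.003,0],[100,0,0,0.003,0],[0,0,0,0.003,0],[0,0,0,0.003,0],[0,0,0,0.003,0],[0,0,0,-0.04,0],[0,0,0,-0.14,0],[0,0,0,-0.24,0],[0,0,0,-0.34,0]]])

```text
t: 11.5
ee_pos: [0.6216, 0.1222, 0.1976]
orientation: [[0.002, 1.0, -0.001], [1.0, -0.002, 0.0], [0.0, -0.001, -1.0]]
wrist_force: [1.0, -0.9, 0.4]
finger_gap: 0.0929
gripper_force: 0.0
```

Call:
arm_command(series=[[[0,-0.04,-0.1,0,0],[0,-0.08,-0.19,0,0],[0,-0.11,-0.28,0,0],[0,-0.122,-0.37,0,0],[0,-0.122,-0.37,0,0],[0,-0.122,-0.37,0,0]]])

```text
t: 12.1
ee_pos: [0.4366, 0.0614, 0.1967]
orientation: [[0.002, 1.0, 0.002], [1.0, -0.002, -0.0], [-0.0, 0.002, -1.0]]
wrist_force: [0.4, -0.5, 0.4]
finger_gap: 0.093
gripper_force: 0.0
```

```bash
python3 - <<'E'
from look import *
look("w5",[("beaker",(.438,.0612,.07),170)])
E
```

```text
12.1 [0.4366 0.0614 0.1967] [[0.0024, 1.0], [1.0, -0.0024]]
beaker pred [256.6 180.7] blob [195.6 217.6] 96.5 (192, 209, 8, 18) [0.3756 0.0228 0.07  ] box-centre [0.3755 0.0229 0.07  ]
```

View pics/w5.png

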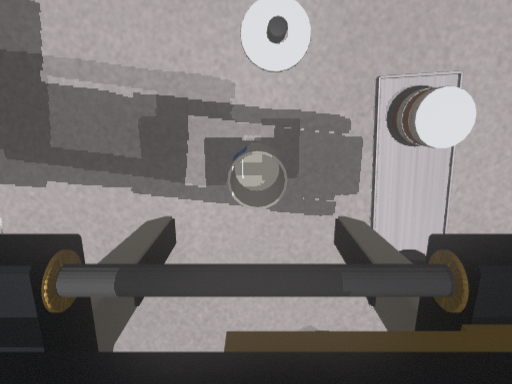

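The beaker rim is centred at (257,180), so it is at about (0.438, 0.061). The short jar stands on pad_a at (445,117). I'll grasp the beaker gently.

Call:
arm_command(series=[[[0,0,0.003,0.06,0],[0,0,0.003,0.15,0],[0,0,0.003,0.24,0],[0,0,0.003,0.31,0],[0,0,0.003,0.344,0],[0,0,0.003,0.344,0],[100,0,0.003,0.344,0],[255,0,0.003,0.344,0],[255,0,0.003,0.344,0],[255,0,0.003,0.344,0],[255,0,0.003,0.344,0],[255,0,0.003,0.344,0]]], grip_force=10)

```text
t: 13.35
ee_pos: [0.4391, 0.0615, 0.025]
orientation: [[0.002, 1.0, 0.002], [1.0, -0.002, -0.0], [-0.0, 0.002, -1.0]]
wrist_force: [0.2, 0.1, 5.1]
finger_gap: 0.0612
gripper_force: 10.0
```

Call:
arm_command(series=[[[255,0,0,-0.05,0],[255,0,0,-0.13,0],[255,0,0,-0.2,0],[255,-0.01,0.05,-0.22,0],[255,-0.03,0.12,-0.22,0],[255,-0.05,0.2,-0.22,0],[255,-0.06,0.27,-0.22,0],[255,-0.07,0.33,-0.22,0],[255,-0.077,0.378,-0.22,0],[255,-0.077,0.378,-0.22,0],[255,-0.077,0.378,-0.22,0]]])

```text
t: 14.45
ee_pos: [0.6265, 0.0227, 0.1333]
orientation: [[0.002, 1.0, -0.002], [1.0, -0.002, 0.0], [0.0, -0.002, -1.0]]
wrist_force: [0.5, -0.3, -1.2]
finger_gap: 0.0614
gripper_force: 10.0
```

Call:
arm_command(series=[[[255,0,0,0.05,0],[255,0,0,0.11,0],[255,0,0,0.16,0],[255,0,0,0.19,0],[255,0,0,0.204,0],[255,0,0,0.208,0],[255,0,0,0.21,0],[255,0,0,0.21,0],[255,0,0,0.21,0]]])

```text
t: 15.35
ee_pos: [0.6281, 0.0226, 0.0302]
orientation: [[0.002, 1.0, 0.002], [1.0, -0.002, -0.0], [-0.0, 0.002, -1.0]]
wrist_force: [-0.1, -0.2, -0.7]
finger_gap: 0.0609
gripper_force: 10.0
```

Call:
arm_command(series=[[[255,0,0,0.002,0],[255,0,0,0.002,0],[200,0,0,0.002,0],[100,0,0,0.002,0],[0,0,0,0.002,0],[0,0,0,0.002,0],[0,0,0,0.002,0],[0,0,0,-0.04,0],[0,0,0,-0.14,0],[0,0,0,-0.24,0],[0,0,0,-0.34,0],[0,0,0,-0.34,0]]])

```text
t: 16.55
ee_pos: [0.6317, 0.0222, 0.2079]
orientation: [[0.002, 1.0, 0.015], [1.0, -0.002, -0.002], [-0.002, 0.015, -1.0]]
wrist_force: [1.4, 0.1, 0.3]
finger_gap: 0.0928
gripper_force: 0.0
```

Call:
arm_command(series=[[[0,0.06,-0.06,0,0],[0,0.13,-0.12,0,0],[0,0.2,-0.19,0,0],[0,0.27,-0.25,0,0],[0,0.34,-0.3,0,0],[0,0.375,-0.34,0,0],[60,0.375,-0.34,0,0],[90,0.375,-0.34,0,0]]])

```text
t: 17.35
ee_pos: [0.4576, 0.2107, 0.1991]
orientation: [[0.0, 1.0, 0.0], [1.0, -0.0, -0.0], [-0.0, 0.0, -1.0]]
wrist_force: [0.1, -0.3, -0.1]
finger_gap: 0.0815
gripper_force: 0.0
```

```bash
python3 - <<'E'
from look import *
look("w6",[("disc",(.458,.211,.006),150),("knob",(.459,.209,.036),-60),("beaker",(.628,.0228,.075),170)])
E
```

```text
17.35 [0.4576 0.2107 0.1991] [[0.0003, 1.0], [1.0, -0.0003]]
disc pred [255.5 167.9] blob [233.9 195.1] 2931.0 (190, 176, 96, 45) [0.4315 0.177  0.006 ] box-centre [0.4358 0.1733 0.006 ]
knob pred [256.5 174.6] blob [256.4 172.7] 241.5 (249, 163, 16, 20) [0.4589 0.2111 0.036 ] box-centre [0.459  0.2114 0.036 ]
beaker pred [405.4 342.2] blob [354.5 317.3] 346.5 (347, 298, 21, 32) [0.5676 0.0556 0.075 ] box-centre [0.5699 0.0605 0.075 ]
```

View pics/w6.png

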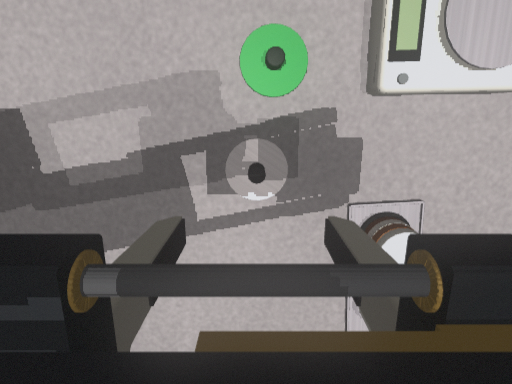

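The wrist view shows the aluminium disc at (257,168) with its knob at (256,173), so the cover is at (0.459, 0.210). The green one is apart from it at (274,60). Next I'll grasp the knob.

Call:
arm_command(series=[[[100,-0.001,0.003,0.06,0],[100,-0.001,0.003,0.15,0],[100,-0.001,0.003,0.24,0],[100,-0.001,0.003,0.32,0],[100,-0.001,0.003,0.36,0],[100,-0.001,0.003,0.376,0],[100,-0.001,0.003,0.376,0],[255,-0.001,0.003,0.376,0],[255,-0.001,0.003,0.376,0],[255,-0.001,0.003,0.376,0],[255,-0.001,0.003,0.376,0],[255,-0.001,0.003,0.376,0]]], grip_force=15)

```text
t: 18.6
ee_pos: [0.4595, 0.2101, 0.0118]
orientation: [[0.002, 1.0, 0.001], [1.0, -0.002, 0.0], [0.0, 0.001, -1.0]]
wrist_force: [0.2, 0.3, -0.1]
finger_gap: 0.0211
gripper_force: 0.0
```

Call:
arm_command(series=[[[255,0,0,0,0],[255,0,0,0,0],[255,0,0,0,0],[255,0,0,-0.04,0],[255,0,0,-0.12,0],[255,0,0,-0.22,0],[255,0,0,-0.28,0],[255,0,0,-0.28,0]]])

```text
t: 19.4
ee_pos: [0.4621, 0.2107, 0.1557]
orientation: [[0.002, 1.0, 0.009], [1.0, -0.002, 0.002], [0.002, 0.009, -1.0]]
wrist_force: [0.4, -0.3, -0.9]
finger_gap: 0.0195
gripper_force: 15.0
```

Call:
arm_command(series=[[[255,-0.05,0.04,0,0],[255,-0.12,0.1,0,0],[255,-0.19,0.17,0,0],[255,-0.26,0.23,0,0],[255,-0.32,0.28,0,0],[255,-0.36,0.32,0,0],[255,-0.375,0.337,0,0],[255,-0.375,0.337,0,0],[255,-0.375,0.337,0,0],[255,-0.375,0.337,0,0]]])

```text
t: 20.4
ee_pos: [0.6261, 0.0237, 0.151]
orientation: [[0.0, 1.0, -0.001], [1.0, -0.0, 0.001], [0.001, -0.001, -1.0]]
wrist_force: [-0.1, -0.5, -0.3]
finger_gap: 0.02
gripper_force: 15.0
```

```bash
python3 - <<'E'
from look import *
look("w7",[("short",(.622,.1222,.06),170)])
f=grab_frame("side"); s=cv2.resize(f[150:300,180:330],None,fx=3,fy=3)
w=cv2.imread("pics/w7.png"); cv2.imwrite("pics/w7b.png",np.hstack([s[:384],w])[:, :800])
E
```

```text
20.4 [0.6261 0.0237 0.151 ] [[0.0004, 1.0], [1.0, -0.0004]]
short pred [250.5  70.2] blob [251.4  55.8] 13062.0 (185, 5, 130, 108) [0.6227 0.1329 0.06  ] box-centre [0.6212 0.1309 0.06  ]
```

View pics/w7b.png

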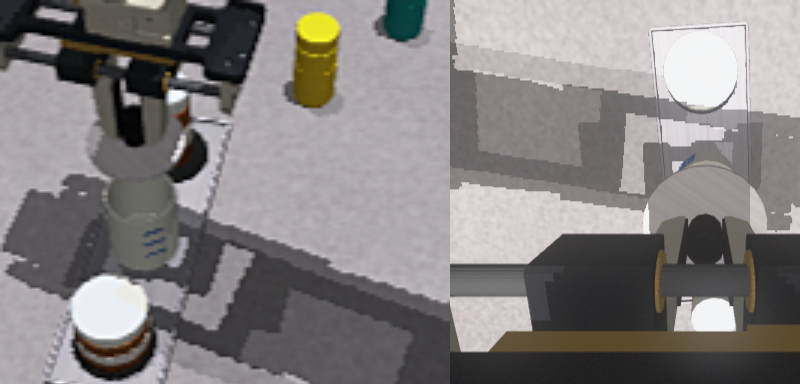

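The side view (left) shows the cover held level above the upright beaker, and the wrist view shows the short jar centred on its pad. I'll lower the cover.

Call:
arm_command(series=[[[255,-0.002,0.003,0.04,0],[255,-0.002,0.003,0.08,0],[255,-0.002,0.003,0.11,0],[255,-0.002,0.003,0.12,0],[255,-0.002,0.003,0.125,0],[255,-0.002,0.003,0.127,0],[255,-0.002,0.003,0.127,0],[255,-0.002,0.003,0.127,0]]])

```text
t: 21.3
ee_pos: [0.6293, 0.0212, 0.0886]
orientation: [[0.002, 1.0, 0.001], [1.0, -0.002, -0.0], [-0.0, 0.001, -1.0]]
wrist_force: [-0.7, 0.1, -0.3]
finger_gap: 0.0197
gripper_force: 15.0
```

Call:
arm_command(series=[[[255,0.002,-0.002,0,0],[255,0.002,-0.002,0.002,0],[255,0.002,-0.002,0.004,0],[255,0.002,-0.002,0.004,0],[220,0.002,-0.002,0.004,0],[180,0.002,-0.002,0.004,0],[120,0.002,-0.002,0.004,0],[120,0.002,-0.002,0.004,0],[120,0.002,-0.002,-0.03,0],[120,0.002,-0.002,-0.1,0],[120,0.002,-0.002,-0.2,0],[120,0.002,-0.002,-0.3,0]]])

```text
t: 22.5
ee_pos: [0.6272, 0.0222, 0.2385]
orientation: [[0.002, 1.0, -0.002], [1.0, -0.002, 0.0], [0.0, -0.002, -1.0]]
wrist_force: [1.6, -0.4, -0.1]
finger_gap: 0.0494
gripper_force: 0.0
```

Call:
arm_command(series=[[[120,0,-0.1,0,0],[120,0,-0.2,0,0],[120,0,-0.3,0,0],[120,0,-0.4,0,0],[120,0,-0.5,0,0],[120,0,-0.5,0,0]]])

```text
t: 23.1
ee_pos: [0.3716, 0.0238, 0.237]
orientation: [[0.002, 1.0, -0.004], [1.0, -0.002, 0.0], [0.0, -0.004, -1.0]]
wrist_force: [1.1, -0.6, 0.4]
finger_gap: 0.0489
gripper_force: 0.0
```

```bash
python3 - <<'E'
from h import *
o=get_obs(); print(o["t"],o["ee_pos"])
f=grab_frame("top"); s=grab_frame("side"); k=cam("top")
print("expect",proj(k,(.6337,-.0766,.098)),proj(k,(.622,.1223,.06)),proj(k,(.628,.0229,.081)))
g=np.uint8(f.min(2)>180)
cv2.imwrite("pics/end.png",np.hstack([cv2.resize(f[130:210,170:295],(500,320),interpolation=cv2.INTER_CUBIC),cv2.resize(s[160:300,170:280],None,fx=2.285,fy=2.285)[:320]]))
E
```

```text
23.1 [0.37155907 0.02376023 0.23700402]
expect (np.float64(265.5355577503841), np.float64(167.0158209894194)) (np.float64(197.26235634990815), np.float64(170.95409150615274)) (np.float64(230.7872065981261), np.float64(168.87591756492444))
```

View pics/end.png

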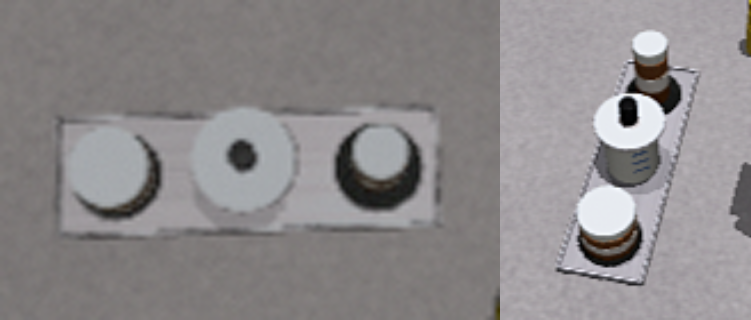

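The end view shows all four pieces upright. Their tops are at about (265,168), (197,172) and (230,170) in the top picture, each within 1 px (3 mm) of the expected spot. I'm handing in.

```bash
python3 -c "
from rig import close_job
print(close_job())"
```

```text
the job is handed in; nothing more can be done
None
```

I handed the job in at about 23 s of the 115 s limit: the tall jar is on the rack-side pad, the short jar is on the scale-side pad, and the covered beaker stands mid-tray. All four were upright in the last pictures and within about 3 mm of where I aimed. The arm never went near the wash bottle, and I have not seen the judge's verdict.

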